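# Find and press the concealed catch of a drawer box

### The job

The drawer of the light wooden box has no handle: one of the six identical round inlays of darker wood in the box's top is a concealed push catch. Feel over the inlays with a fingertip, pressing no harder than a hand would, until you find the one that gives, and press it down so that the drawer springs out by itself; then take the hand away. Do not touch the drawer, pick nothing up, and leave the wedge on the box and the other loose things where they are.

Things in the scene. Friction and masses are not known exactly. Their poses are not given: they have to be found in the camera images.
- box: Light wooden box fixed to the worktop, 144 x 264 x 85 mm (x, y, z of its own frame). Origin at the centre of its underside; z up; its front, with the handleless drawer, looks to its -x. Its flat top, 85 mm above the origin, holds six identical round inlays of darker wood; the top beyond y = +62 mm is plain and carries the wedge.
- box_top (a point): Centre of the box's top face, 85 mm above its origin, axes as the box's. From here the six inlays (52 mm across, faces 1 mm below the top) have their centres at x = -32 and +32 mm, y = -92, -28 and +36 mm. Five are solid and do not give. One, a different one each time and not to be told apart by eye, is the catch.
- catch (a joint): How far the catch inlay is pressed down into its round pocket, m: 0 = up (level with the other inlays), 0.006 = fully down. It starts to move at 2 N, takes 5 N at the bottom, and springs back when let go. The drawer is released at about 0.004.
- drawer: The box's drawer, light wood; its front, 236 mm wide and 46 mm high, is flush with the front of the box when shut. Its origin coincides with the origin of the box when shut, axes as the box's; released, it springs 40 mm out along the box's -x and stays out.
- wedge: Loose hardwood wedge, 34 x 120 x 24 mm, lying on the box's top near its +y end, its length along the box's x, centre about 98 mm from the box's origin along y. Origin at the centre of its underside. A bystander.
- sanding_block: Loose sanding block, 63 x 119 x 36 mm, on the worktop beyond the box's +y end. Origin at the centre of its underside. A bystander.
- offcut: Loose wooden offcut, 48 x 75 x 30 mm, on the worktop beyond the box's -y end. Origin at the centre of its underside. A bystander.
- mug: Loose mug, 78 mm across without its handle, 92 mm high, at the far right of the worktop. Origin at the centre of its underside. A bystander.

How it is judged:
By the outcome, as a careful person would: the job done as asked, in the order asked, and still so for the second after the job is handed in, with the robot touching nothing.
It also fails if it takes over 61 s, if anything falls off the work surface, if the arm or the gripper's body presses on something with over 40 N, if the wrist force passes 120 N, or if a joint passes its speed limit or range.

### The arm

A 6-joint arm with a two-finger parallel gripper is mounted at the origin on the work surface; the furniture and walls round the work are solid. World frame = base frame: x ahead of the robot, y to its left, z up, the work surface at z = 0. Lengths are in m, angles in rad, forces in N, time in s.
With the tool pointing down it reaches from about 0.3 to 0.95 m from the base axis. Payload 3.1 kg.
Tool frame: the origin (TCP) lies midway between the tips of the shut fingers; the grasp point (between the pads) lies 19 mm behind it (bot.tcp_to_grasp is the z of the grasp point in the tool frame, in m); z points along the fingers, y is the direction in which the jaws open and shut (so a half turn about z gives the same grasp; the last joint's range is limited). The gripper opens to 85 mm and grips with 20 to 120 N. Pads are 22 mm wide; open, the fingers measure 114 mm over their backs; the gripper's body (76 mm by 85 mm) begins 54 mm behind the grasp point. The pads swing forward as they close: fully open they stand 13 mm farther back than shut.
Start: joints at [-0.07, 0.308, 1.634, -0, 1.2, -0.07], TCP at [0.625, -0, 0.196] pointing down, gripper open.
Joint ranges: [-3.06, 3.06], [-0.79, 1.96], [0.05, 2.63], [-1.19, 4.34], [0.05, 2.64], [-2.94, 2.94]. Speed limits (rad/s): [2.79, 2.79, 3.14, 3.14, 3.14, 3.14].

### API

Orientations are given as a 3x3 rotation matrix whose columns are the frame's x, y, z axes.
In Python, from plant import bot, cams, workorder gives the robot as it stands.
- The arm moves only by the tool play_rows, never from a script. Its argument "increments" is text: rows parted by semicolons, each of 7 numbers parted by spaces: the shift along the tool's x, y, z in m, then the turn, a rotation vector about the tool's x, y, z in degrees, then the gripper command: -1 is fully open, 1 is shut, values between are in proportion. A call has 1 to 8 rows; each row shifts and turns the pose as measured when the row begins, along the tool's axes as they then stand; what a row does not reach is not made up. A row lasts 1/10 s, in which the tool goes at most 50 mm and 8.59 degrees, less where a joint would pass 70% of its speed; a pose out of reach is approached as far as the arm can. A call with a gripper value outside its range is refused whole. The fingers move at their own pace and stop on an object; the grip force is fixed at half the most. Time passes only in rows, so rows that do not move let the fingers close. It gives the time, the measured TCP pose, the force and the opening at its end, in the units of the state.
- bot.observe(): the state, without advancing time (a new reading comes with each control period).
- cams.get_image(name): name is "scene" or "side" or "wrist"; returns (picture, depth): 480x640x3 uint8, blue, green, red; 480x640 float32, m along the optical axis (not along the pixel's ray), 0 where there is no reading.
- cams.camera_model(name): a dict with "mtx" (3x3 intrinsics, pixels), "rvec" (rotation vector, rad) and "tvec" (3), from world to camera coordinates, as OpenCV has them. Camera axes: x right, y down, z forward; pixel columns grow to the right and rows downward; lengths in m; the calibration is good to about 2 mm. The wrist camera is an equidistant fisheye: a pixel r from the principal point sees the ray r / f radians off the axis. A picture is of the moment at which its call begins: read the wrist's pose just before it. camera_model takes no time and is no camera call; for the wrist camera it gives the pose at the moment of the call.
- workorder.sign_off(): hands the job in, once; it reports no verdict.
The state is a dict: "time": time; "joint_pos": joint angles; "qd": joint speeds; "joint_torque": joint torques, N m; "position": TCP position; "ee_rot": TCP orientation; "wrist_force": force on the tool from outside, world axes, zero at the start; "ft_torque": the same for the moment, N m; "gripper_width": finger opening in m.
Only numpy, scipy, OpenCV 4.12 (cv2) and the standard library are available. Lean on these libraries where they do the work, as an engineer would, in place of code of your own. Each camera call takes 0.05 s, during which the arm holds its last target.

## Working session

There is one attempt and no reset: what is moved stays moved. The work goes in short steps, Python scripts to look and compute and a tool call to move; the robot and the scene stay as the last step left them, time stands still between calls to the robot, and variables do not carry over. Pictures are saved under pics/ and viewed, and the job is handed in when it is done.

Besides the shell and the picture viewer there is one more tool, called after "Request:" by a JSON object that holds its "method" and its "body". play_rows: Moves the arm, as the interface text tells. Its arguments: {"type":"object","properties":{"increments":{"type":"string"}},"required":["increments"]}

```bash
mkdir -p pics; ls
python3 - <<'E'
from plant import bot,cams,workorder
import cv2,numpy as np
s=bot.observe();print(s)
for n in ("scene","side"):
    im,d=cams.get_image(n);cv2.imwrite(f"pics/{n}0.png",im);np.save(f"pics/{n}0.npy",d);print(n,cams.camera_model(n))
E
```

```text
pics
{'time': 0.0, 'joint_pos': array([-6.97169418e-02,  3.08996036e-01,  1.63523152e+00, -6.10572091e-06,
        1.19967163e+00, -6.97017898e-02]), 'qd': array([-2.10410062e-05,  1.10838858e-03,  3.99735900e-04, -8.50648082e-04,
       -2.82806699e-04, -5.66321439e-04]), 'joint_torque': array([ 1.43707580e-04, -4.15252447e+01, -2.76667070e+01, -1.74997494e-04,
        1.01000658e-02, -1.14578896e-05]), 'position': array([6.24082335e-01, 2.41759518e-05, 1.94431324e-01]), 'ee_rot': array([[ 1.31093921e-05,  9.99997352e-01, -2.30132147e-03],
       [ 9.99999988e-01, -1.27527263e-05,  1.54997640e-04],
       [ 1.54967881e-04, -2.30132347e-03, -9.99997340e-01]]), 'wrist_force': array([ 1.29900789, -0.2186641 ,  0.04604228]), 'ft_torque': array([-0.03463433, -0.03522445,  0.02305476]), 'gripper_width': 0.08521112355193135}
scene {'mtx': array([[622.23670688,   0.        , 318.32644295],
       [  0.        , 622.23670688, 254.21304025],
       [  0.        ,   0.        ,   1.        ]]), 'rvec': array([ 1.2263215 , -2.03980385,  1.14253471]), 'tvec': array([0.06879998, 0.33435803, 0.92760021])}
side {'mtx': array([[576.32874225,   0.        , 315.83239963],
       [  0.        , 576.32874225, 238.6726963 ],
       [  0.        ,   0.        ,   1.        ]]), 'rvec': array([ 2.15562279, -0.26261752,  0.14038738]), 'tvec': array([-0.5182399 ,  0.04030984,  1.11372986])}
```

View pics/scene0.png

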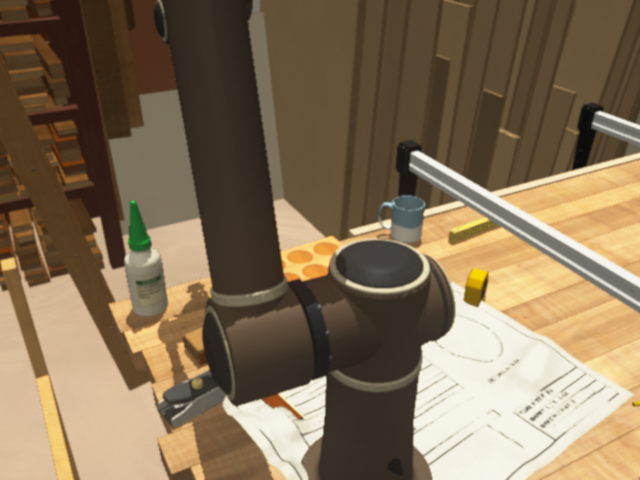

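View pics/side0.png

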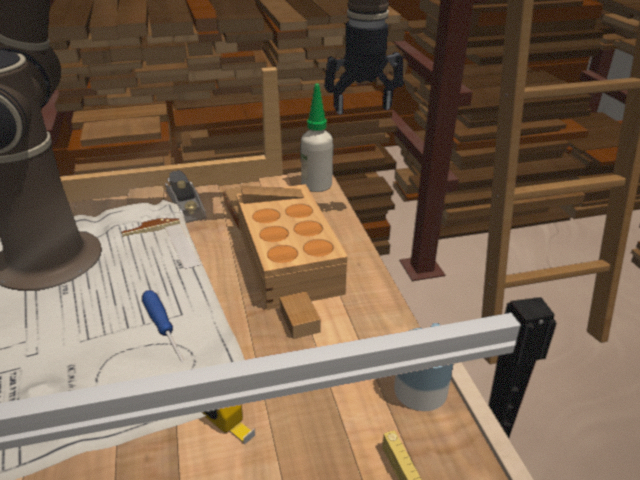

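The side view shows the box at about (295,240) px with six inlays between (265,213) and (318,247), the wedge at (272,193), the offcut at (300,315) and the gripper at (365,70). Next I'll measure the inlays.

```bash
cat > h.py <<'E'
import cv2,numpy as np
def ray(m,px,z):
    R,_=cv2.Rodrigues(m['rvec']);C=-R.T@m['tvec']
    p=cv2.undistortPoints(np.array(px,float).reshape(-1,1,2),m['mtx'],None).reshape(-1,2)
    d=np.c_[p,np.ones(len(p))]@R
    return C+d*((z-C[2])/d[:,2])[:,None]
E
python3 - <<'E'
from plant import cams
from h import *
im=cv2.imread('pics/side0.png');m=cams.camera_model('side')
D=np.load('pics/side0.npy')
hsv=cv2.cvtColor(im,cv2.COLOR_BGR2HSV)
for p in [(267,215),(283,230),(318,247),(290,222)]: print(p,hsv[p[1],p[0]],D[p[1],p[0]])
roi=np.zeros(im.shape[:2],np.uint8);roi[195:270,240:345]=1
best=None
for smin in (130,140,150,160,170,180):
    k=((hsv[...,0]<18)&(hsv[...,1]>smin)&(hsv[...,2]>130)&(roi>0)).astype(np.uint8)
    n,l,st,c=cv2.connectedComponentsWithStats(k)
    print(smin,[(st[i,4],c[i].round(1).tolist()) for i in range(1,n) if st[i,4]>100])
R,_=cv2.Rodrigues(m['rvec']);print('cam',-R.T@m['tvec'])
cv2.imwrite('pics/crop.png',cv2.resize(im[160:350,210:370],None,fx=4,fy=3,interpolation=cv2.INTER_CUBIC))
E
```

```text
(267, 215) [ 14 165 205] 1.0912322
(283, 230) [ 14 176 207] 1.0489932
(318, 247) [ 13 173 202] 1.0054406
(290, 222) [ 15 130 218] 1.0668497
130 [(np.int32(3471), [291.9, 231.7]), (np.int32(145), [255.9, 243.5])]
140 [(np.int32(320), [298.5, 210.6]), (np.int32(326), [265.8, 215.7]), (np.int32(372), [307.7, 228.3]), (np.int32(381), [273.6, 233.7]), (np.int32(428), [317.8, 247.7]), (np.int32(443), [282.0, 253.7])]
150 [(np.int32(286), [298.7, 210.6]), (np.int32(301), [265.8, 215.6]), (np.int32(334), [307.8, 228.2]), (np.int32(348), [273.4, 233.7]), (np.int32(387), [317.9, 247.6]), (np.int32(406), [282.0, 253.7])]
160 [(np.int32(260), [298.7, 210.6]), (np.int32(267), [265.9, 215.7]), (np.int32(303), [307.9, 228.2]), (np.int32(322), [273.6, 233.7]), (np.int32(356), [317.8, 247.6]), (np.int32(375), [282.1, 253.6])]
170 [(np.int32(150), [298.6, 210.5]), (np.int32(159), [265.4, 215.6]), (np.int32(171), [307.5, 228.2]), (np.int32(180), [273.9, 233.6]), (np.int32(211), [317.6, 247.4]), (np.int32(215), [281.7, 253.6])]
180 []
cam [ 0.28623375 -0.99632026  0.66030891]
```

View pics/crop.png

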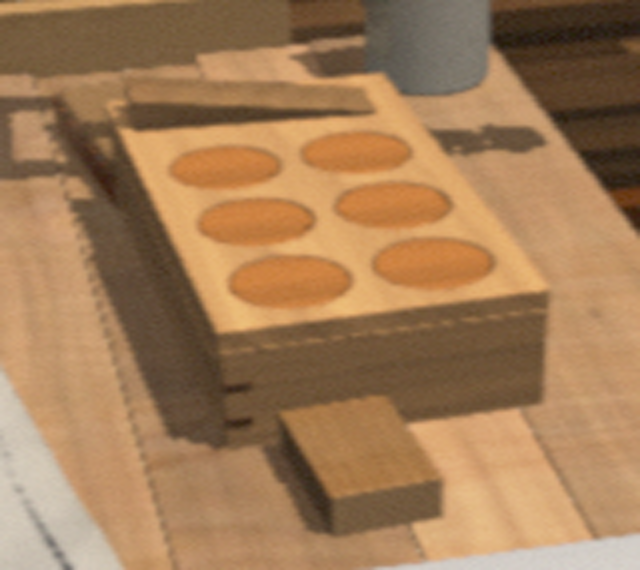

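The crop shows six clear orange inlays on the box top, with the wedge behind them and nothing lying on them.

Run:
```python
from plant import cams
from h import *
m=cams.camera_model('side');
px=[(298.6,210.6),(265.8,215.7),(307.8,228.2),(273.6,233.7),(317.8,247.6),(282.0,253.7)]
P=ray(m,px,0.084);print(P.round(4))
loc=np.array([(32,36),(-32,36),(32,-28),(-32,-28),(32,-92),(-32,-92)])/1000
A=loc-loc.mean(0);B=P[:,:2]-P[:,:2].mean(0)
th=np.arctan2((A[:,0]*B[:,1]-A[:,1]*B[:,0]).sum(),(A*B).sum());print('yaw',np.degrees(th))
R=np.array([[np.cos(th),-np.sin(th)],[np.sin(th),np.cos(th)]])
t=P[:,:2].mean(0)-R@loc.mean(0);print('box',t,'fit',(loc@R.T+t).round(4).tolist(),'res',(P[:,:2]-loc@R.T-t).round(4).tolist())
np.savez('box.npz',R=R,t=t)
D=np.load('pics/side0.npy');Rc,_=cv2.Rodrigues(m['rvec']);C=-Rc.T@m['tvec']
for p in px:
    q=(np.linalg.inv(m['mtx'])@[*p,1])*D[int(p[1]),int(p[0])];print((Rc.T@(q-m['tvec'])).round(4))
```

```text
[[ 0.4816 -0.0736  0.084 ]
 [ 0.4175 -0.0768  0.084 ]
 [ 0.4846 -0.1377  0.084 ]
 [ 0.4207 -0.1406  0.084 ]
 [ 0.4873 -0.2018  0.084 ]
 [ 0.4234 -0.2048  0.084 ]]
yaw 2.628577703319054
box [ 0.45122756 -0.11122025] fit [[0.4815, -0.0738], [0.4176, -0.0767], [0.4845, -0.1377], [0.4205, -0.1407], [0.4874, -0.2017], [0.4235, -0.2046]] res [[0.0001, 0.0002], [-0.0001, -0.0], [0.0001, 0.0], [0.0001, 0.0001], [-0.0001, -0.0001], [-0.0001, -0.0002]]
[ 0.4821 -0.0715  0.0827]
[ 0.4178 -0.0745  0.0826]
[ 0.4839 -0.1405  0.0859]
[ 0.4208 -0.1399  0.0835]
[ 0.4868 -0.2038  0.0855]
[ 0.4237 -0.2032  0.0828]
```

Request:
{"method": "play_rows", "body": {"increments": "-0.018 -0.036 0 0 0 0 1;-0.018 -0.036 0 0 0 0 1;-0.018 -0.036 0 0 0 0 1;-0.018 -0.036 0 0 0 0 1;0 0 0 0 0 0 1;0 0 0 0 0 0 1;0 0 0 0 0 0 1;0 0 0 0 0 0 1"}}

```text
time: 0.9
position: [0.4742, -0.0725, 0.1897]
ee_rot: [[-0.002, 1.0, -0.008], [1.0, 0.002, 0.002], [0.002, -0.008, -1.0]]
wrist_force: [-0.0, -0.2, 0.1]
gripper_width: -0.0003
```

Request:
{"method": "play_rows", "body": {"increments": "-0.001 0.007 0.03 0 0 0 1;0 0 0.03 0 0 0 1;0 0 0.01 0 0 0 1;0 0 0 0 0 0 1"}}

```text
time: 1.3
position: [0.4876, -0.0725, 0.1199]
ee_rot: [[-0.006, 1.0, -0.001], [1.0, 0.006, 0.001], [0.001, -0.001, -1.0]]
wrist_force: [-0.2, -0.7, 0.2]
gripper_width: -0.0001
```

Request:
{"method": "play_rows", "body": {"increments": "-0.001 -0.006 0.01 0 0 0 1;0 0 0.01 0 0 0 1;0 0 0 0 0 0 1;0 0 0 0 0 0 1"}}

```text
time: 1.7
position: [0.4838, -0.0737, 0.1009]
ee_rot: [[-0.007, 1.0, 0.003], [1.0, 0.007, -0.0], [-0.0, 0.003, -1.0]]
wrist_force: [0.3, 0.2, -0.2]
gripper_width: -0.0
```

Request:
{"method": "play_rows", "body": {"increments": "0 -0.002 0.006 0 0 0 1;0 0 0.006 0 0 0 1;0 0 0 0 0 0 1"}}

```text
time: 2.0
position: [0.4829, -0.0741, 0.0894]
ee_rot: [[-0.006, 1.0, 0.006], [1.0, 0.006, -0.001], [-0.001, 0.006, -1.0]]
wrist_force: [-0.2, -0.4, 0.1]
gripper_width: -0.0002
```

Request:
{"method": "play_rows", "body": {"increments": "0 0 0.002 0 0 0 1;0 0 0.001 0 0 0 1"}}

```text
time: 2.2
position: [0.4831, -0.0742, 0.0864]
ee_rot: [[-0.006, 1.0, 0.006], [1.0, 0.006, -0.001], [-0.001, 0.006, -1.0]]
wrist_force: [0.4, -0.6, 0.2]
gripper_width: 0.0001
```

Request:
{"method": "play_rows", "body": {"increments": "0 0 0.001 0 0 0 1;0 0 0.001 0 0 0 1"}}

```text
time: 2.4
position: [0.4833, -0.0743, 0.0843]
ee_rot: [[-0.006, 1.0, 0.007], [1.0, 0.006, -0.001], [-0.001, 0.007, -1.0]]
wrist_force: [-0.3, 0.3, -0.1]
gripper_width: -0.0002
```

Request:
{"method": "play_rows", "body": {"increments": "0 0 0.0005 0 0 0 1"}}

```text
time: 2.5
position: [0.4833, -0.0742, 0.0837]
ee_rot: [[-0.006, 1.0, 0.007], [1.0, 0.006, -0.001], [-0.001, 0.007, -1.0]]
wrist_force: [0.4, 0.1, 0.2]
gripper_width: 0.0003
```

Request:
{"method": "play_rows", "body": {"increments": "0 0 0.0005 0 0 0 1"}}

```text
time: 2.6
position: [0.4834, -0.0743, 0.0832]
ee_rot: [[-0.006, 1.0, 0.007], [1.0, 0.006, -0.001], [-0.001, 0.007, -1.0]]
wrist_force: [0.4, -0.4, 0.2]
gripper_width: 0.0
```

Request:
{"method": "play_rows", "body": {"increments": "0 0 0.0005 0 0 0 1"}}

```text
time: 2.7
position: [0.4835, -0.0742, 0.0827]
ee_rot: [[-0.006, 1.0, 0.007], [1.0, 0.006, -0.001], [-0.001, 0.007, -1.0]]
wrist_force: [-0.0, 0.4, -0.8]
gripper_width: 0.0003
```

Request:
{"method": "play_rows", "body": {"increments": "0 0 0.0005 0 0 0 1"}}

```text
time: 2.8
position: [0.4835, -0.0743, 0.0823]
ee_rot: [[-0.006, 1.0, 0.007], [1.0, 0.006, -0.001], [-0.001, 0.007, -1.0]]
wrist_force: [0.5, -0.4, -0.0]
gripper_width: 0.0001
```

Request:
{"method": "play_rows", "body": {"increments": "0 0 0.0005 0 0 0 1"}}

```text
time: 2.9
position: [0.4836, -0.0743, 0.0817]
ee_rot: [[-0.006, 1.0, 0.007], [1.0, 0.006, -0.001], [-0.001, 0.007, -1.0]]
wrist_force: [-0.9, -0.6, -0.4]
gripper_width: 0.0001
```

Request:
{"method": "play_rows", "body": {"increments": "0 0 0.0005 0 0 0 1"}}

```text
time: 3.0
position: [0.4836, -0.0743, 0.0812]
ee_rot: [[-0.006, 1.0, 0.007], [1.0, 0.006, -0.001], [-0.001, 0.007, -1.0]]
wrist_force: [-1.2, -0.4, -0.0]
gripper_width: 0.0003
```

Request:
{"method": "play_rows", "body": {"increments": "0 0 0.0005 0 0 0 1"}}

```text
time: 3.1
position: [0.4836, -0.0743, 0.0807]
ee_rot: [[-0.006, 1.0, 0.007], [1.0, 0.006, -0.001], [-0.001, 0.007, -1.0]]
wrist_force: [-0.1, -0.6, 0.0]
gripper_width: -0.0002
```

Run:
```python
from plant import bot,cams
import cv2
print(bot.observe()['wrist_force'])
im,d=cams.get_image('side');cv2.imwrite('pics/s1.png',cv2.resize(im[140:290,220:370],None,fx=4,fy=4,interpolation=cv2.INTER_CUBIC))
```

```text
[-0.05266944 -0.62027242  0.01308542]
```

View pics/s1.png

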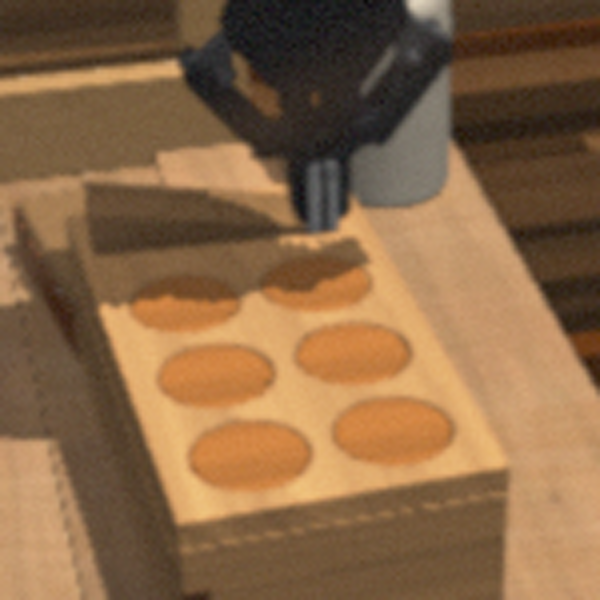

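The fingertip shows at about (300,196) px, above and behind the inlay at (298,211), so it isn't over the inlay. I'll check the geometry.

Run:
```python
from plant import bot,cams
from h import *
m=cams.camera_model('side');s=bot.observe()
print(s['position'],cv2.projectPoints(s['position'],m['rvec'],m['tvec'],m['mtx'],None)[0].ravel())
im,D=cams.get_image('side');Rc,_=cv2.Rodrigues(m['rvec'])
for p in [(300,190),(298,186),(300,194),(303,192),(300,197),(300,200),(299,214),(280,191),(310,207),(330,185)]:
    q=(np.linalg.inv(m['mtx'])@[*p,1])*D[p[1],p[0]];print(p,D[p[1],p[0]],(Rc.T@(q-m['tvec'])).round(4))
m=cams.camera_model('wrist');print(m,)
im,d=cams.get_image('wrist');cv2.imwrite('pics/w1.png',im)
im,d=cams.get_image('scene');cv2.imwrite('pics/sc1.png',im)
```

```text
[ 0.4835279  -0.07430892  0.08060932] [299.69046544 212.1835192 ]
(300, 190) 1.0688349 [ 0.4831 -0.0823  0.1337]
(298, 186) 1.0590644 [ 0.4787 -0.0858  0.1446]
(300, 194) 1.0685124 [ 0.4821 -0.0867  0.1277]
(303, 192) 1.0694188 [ 0.4881 -0.0852  0.1304]
(300, 197) 1.0737026 [ 0.4823 -0.0853  0.1205]
(300, 200) 1.1346703 [ 0.4926 -0.0368  0.085 ]
(299, 214) 1.0909072 [ 0.4792 -0.0878  0.0853]
(280, 191) 1.1407437 [ 0.4577 -0.0124  0.0966]
(310, 207) 1.1186781 [ 0.5067 -0.0624  0.0819]
(330, 185) 1.340912 [0.6026 0.1399 0.0094]
{'mtx': array([[371.64829954,   0.        , 324.85647157],
       [  0.        , 371.64829954, 234.37061499],
       [  0.        ,   0.        ,   1.        ]]), 'rvec': array([-2.82409736, -0.00948783, -0.01043178]), 'tvec': array([-0.48307347, -0.07636078,  0.24362634])}
```

View pics/w1.png

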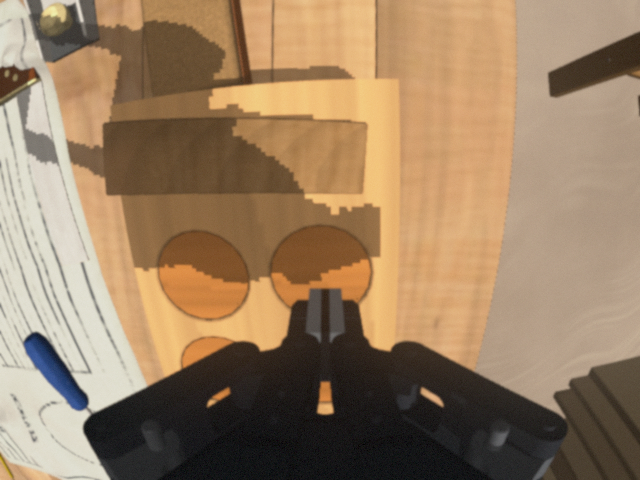

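View pics/sc1.png

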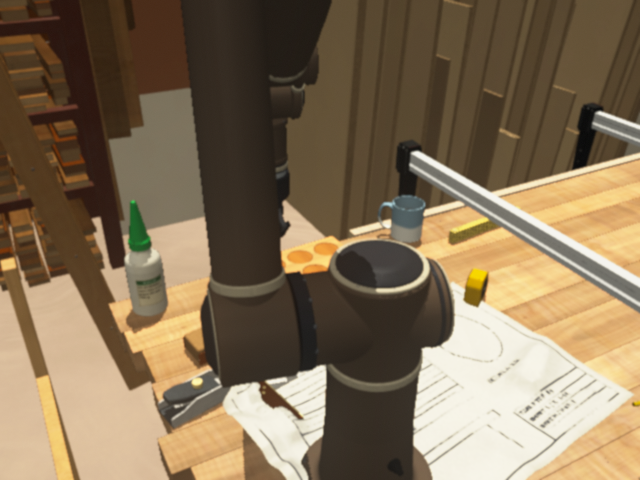

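Run:
```python
from plant import bot,cams
from h import *
m0=cams.camera_model('side')
# start pose, open fingers: expected tips
for dx in (-.05,.05):
    print(cv2.projectPoints(np.array([.624+dx,0,.194+.013]),m0['rvec'],m0['tvec'],m0['mtx'],None)[0].ravel())
m=cams.camera_model('wrist');R,_=cv2.Rodrigues(m['rvec']);C=-R.T@m['tvec'];print('wcam',C,'axis',R[2])
im,D=cams.get_image('wrist');K=m['mtx']
def pt(u,v):
    x=(u-K[0,2])/K[0,0];y=(v-K[1,2])/K[1,1];t=np.hypot(x,y)
    d=np.array([x/t*np.tan(t),y/t*np.tan(t),1])*D[v,u];return (R.T@(d-m['tvec'])).round(4)
for p in [(325,292),(316,295),(335,295),(316,310),(203,275),(300,260),(250,160),(390,200)]: print(p,D[p[1],p[0]],pt(*p))
```

```text
[336.1045816  130.82413937]
[385.1738893  125.87520096]
wcam [0.48149361 0.00721033 0.25832648] axis [ 0.00837688 -0.31215699 -0.9499936 ]
(325, 292) 0.14871876 [ 0.4829 -0.0613  0.1243]
(316, 295) 0.14876617 [ 0.4793 -0.0625  0.1246]
(335, 295) 0.14822726 [ 0.4869 -0.0622  0.1252]
(316, 310) 0.13545436 [ 0.4795 -0.0617  0.1384]
(203, 275) 0.1896069 [ 0.4184 -0.073   0.0845]
(300, 260) 0.18838459 [ 0.4705 -0.0641  0.0834]
(250, 160) 0.16043691 [ 0.4495 -0.0118  0.0954]
(390, 200) 0.17784196 [ 0.5145 -0.0322  0.0844]
```

Both cameras put the fingertips at z ≈ 0.12, while the TCP reads 0.081. The reported TCP is therefore about 38 mm beyond the real tips along the tool, though x and y agree. I'll carry on down, going by the force reading.

Request:
{"method": "play_rows", "body": {"increments": "0 -0.001 0.01 0 0 0 1;0 0 0.008 0 0 0 1;0 0 0.005 0 0 0 1;0 0 0 0 0 0 1"}}

```text
time: 3.75
position: [0.4823, -0.0742, 0.0554]
ee_rot: [[-0.006, 1.0, 0.007], [1.0, 0.006, -0.001], [-0.001, 0.007, -1.0]]
wrist_force: [-0.5, -0.4, 0.2]
gripper_width: -0.0002
```

```bash
cat > tip.py <<'E'
from plant import bot,cams
from h import *
import sys
m=cams.camera_model('side');s=bot.observe();im,D=cams.get_image('side')
Rc,_=cv2.Rodrigues(m['rvec']);v,u=np.mgrid[0:480,0:640]
q=np.stack([(u-m['mtx'][0,2])/m['mtx'][0,0]*D,(v-m['mtx'][1,2])/m['mtx'][1,1]*D,D],-1)
W=(q-m['tvec'])@Rc
p=s['position']
k=(abs(W[...,0]-p[0])<.012)&(abs(W[...,1]-p[1]+.011)<.006)&(W[...,2]>.0885)&(D>0)&(im.max(2)<150)
print('tcp',p.round(4),'F',s['wrist_force'].round(2),'tip z',np.sort(W[k][:,2])[:6].round(4))
cv2.imwrite('pics/%s.png'%sys.argv[1],cv2.resize(im[140:290,220:370],None,fx=4,fy=4,interpolation=cv2.INTER_CUBIC))
E
python3 tip.py t1
```

```text
tcp [ 0.4823 -0.0742  0.0554] F [-0.47 -0.43  0.16] tip z [0.0924 0.0938 0.0942 0.0946 0.0946 0.0947]
```

View pics/t1.png

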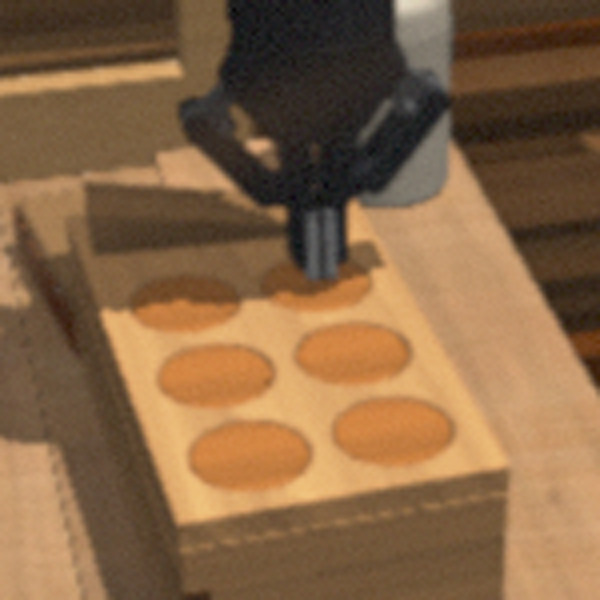

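The tip now stands just above the far +x inlay, at about (320,278) in the crop, at z ≈ 0.093.

Request:
{"method": "play_rows", "body": {"increments": "0 0 0.003 0 0 0 1;0 0 0.002 0 0 0 1"}}

```text
time: 4.0
position: [0.4829, -0.0744, 0.0505]
ee_rot: [[-0.006, 1.0, 0.008], [1.0, 0.006, -0.001], [-0.001, 0.008, -1.0]]
wrist_force: [-0.6, -0.7, -0.2]
gripper_width: -0.0003
```

Request:
{"method": "play_rows", "body": {"increments": "0 0 0.001 0 0 0 1"}}

```text
time: 4.1
position: [0.483, -0.0744, 0.0494]
ee_rot: [[-0.006, 1.0, 0.008], [1.0, 0.006, -0.001], [-0.001, 0.008, -1.0]]
wrist_force: [-0.8, 0.0, 1.0]
gripper_width: 0.0001
```

Request:
{"method": "play_rows", "body": {"increments": "0 0 0.001 0 0 0 1"}}

```text
time: 4.2
position: [0.4831, -0.0744, 0.0484]
ee_rot: [[-0.006, 1.0, 0.008], [1.0, 0.006, -0.001], [-0.002, 0.008, -1.0]]
wrist_force: [-0.7, 0.2, 6.0]
gripper_width: 0.0002
```

Request:
{"method": "play_rows", "body": {"increments": "0 0 0.0005 0 0 0 1"}}

```text
time: 4.3
position: [0.4831, -0.0745, 0.0485]
ee_rot: [[-0.006, 1.0, 0.007], [1.0, 0.006, -0.001], [-0.001, 0.007, -1.0]]
wrist_force: [-2.6, 0.1, 6.7]
gripper_width: 0.0
```

Request:
{"method": "play_rows", "body": {"increments": "0 0 0.0005 0 0 0 1"}}

```text
time: 4.4
position: [0.4831, -0.0744, 0.0485]
ee_rot: [[-0.007, 1.0, 0.007], [1.0, 0.007, -0.001], [-0.001, 0.007, -1.0]]
wrist_force: [-1.7, -0.2, 5.1]
gripper_width: 0.0004
```

It took 6.7 N without giving, so this one is solid. The contact reading is z = 0.0485. Next is the −x neighbour.

Request:
{"method": "play_rows", "body": {"increments": "0 0 -0.01 0 0 0 1;-0.001 -0.02 0 0 0 0 1;-0.001 -0.02 0 0 0 0 1;0 -0.02 0 0 0 0 1;0 0 0 0 0 0 1"}}

```text
time: 4.9
position: [0.4244, -0.0775, 0.0608]
ee_rot: [[-0.007, 1.0, 0.013], [1.0, 0.007, -0.003], [-0.003, 0.013, -1.0]]
wrist_force: [-0.5, -0.6, 0.1]
gripper_width: -0.0002
```

Request:
{"method": "play_rows", "body": {"increments": "0.001 -0.006 0.004 0.7 0 0 1;0 0 0.004 0 0 0 1;0 0 0 0 0 0 1"}}

```text
time: 5.2
position: [0.4218, -0.0773, 0.0538]
ee_rot: [[-0.007, 1.0, 0.006], [1.0, 0.007, -0.005], [-0.005, 0.006, -1.0]]
wrist_force: [-0.1, -0.0, 0.7]
gripper_width: 0.0002
```

Within 4 mm of centre, which is well inside the inlay.

Request:
{"method": "play_rows", "body": {"increments": "0 -0.003 0.002 0 0 0 1;0 0 0.002 0 0 0 1"}}

```text
time: 5.4
position: [0.4201, -0.0774, 0.0497]
ee_rot: [[-0.007, 1.0, 0.007], [1.0, 0.007, -0.005], [-0.005, 0.007, -1.0]]
wrist_force: [-0.1, -0.1, -1.2]
gripper_width: -0.0
```

Request:
{"method": "play_rows", "body": {"increments": "0 0 0.001 0 0 0 1"}}

```text
time: 5.5
position: [0.4204, -0.0775, 0.0484]
ee_rot: [[-0.007, 1.0, 0.007], [1.0, 0.007, -0.005], [-0.005, 0.007, -1.0]]
wrist_force: [-0.1, 0.2, 6.0]
gripper_width: -0.0001
```

Request:
{"method": "play_rows", "body": {"increments": "0 0 0.001 0 0 0 1"}}

```text
time: 5.6
position: [0.4204, -0.0775, 0.0484]
ee_rot: [[-0.007, 1.0, 0.006], [1.0, 0.007, -0.004], [-0.004, 0.006, -1.0]]
wrist_force: [-6.4, 1.4, 20.0]
gripper_width: -0.0
```

Request:
{"method": "play_rows", "body": {"increments": "0 0 0.0005 0 0 0 1"}}

```text
time: 5.7
position: [0.4203, -0.0774, 0.0485]
ee_rot: [[-0.008, 1.0, 0.005], [1.0, 0.008, -0.004], [-0.004, 0.005, -1.0]]
wrist_force: [-2.4, 1.1, 3.8]
gripper_width: -0.0
```

This one is solid too. 1 mm against contact peaked at 20 N, so from here I'll use 0.5 mm or less. Next is (0.4205, −0.1407).

Request:
{"method": "play_rows", "body": {"increments": "0 0 -0.01 0 0 0 1;-0.02 0 0 0 0 0 1;-0.02 0 0 0 0 0 1;-0.02 0 0 0 0 0 1;0 0 0 0 0 0 1"}}

```text
time: 6.2
position: [0.423, -0.1393, 0.0617]
ee_rot: [[-0.01, 1.0, 0.008], [1.0, 0.01, -0.006], [-0.006, 0.008, -1.0]]
wrist_force: [0.8, -0.3, 0.7]
gripper_width: 0.0001
```

Request:
{"method": "play_rows", "body": {"increments": "-0.001 -0.002 0.004 0 0 0 1;0 0 0.004 0 0 0 1;0 0 0.002 0 0 0 1;0 0 0 0 0 0 1"}}

```text
time: 6.6
position: [0.4205, -0.1388, 0.0511]
ee_rot: [[-0.01, 1.0, 0.008], [1.0, 0.01, -0.004], [-0.005, 0.008, -1.0]]
wrist_force: [0.1, -0.6, -0.6]
gripper_width: 0.0002
```

Request:
{"method": "play_rows", "body": {"increments": "0 0 0.001 0 0 0 1"}}

```text
time: 6.7
position: [0.4204, -0.1383, 0.0499]
ee_rot: [[-0.01, 1.0, 0.008], [1.0, 0.01, -0.004], [-0.004, 0.008, -1.0]]
wrist_force: [0.3, -0.4, 0.4]
gripper_width: 0.0001
```

Request:
{"method": "play_rows", "body": {"increments": "0 0 0.001 0 0 0 1"}}

```text
time: 6.8
position: [0.4203, -0.1379, 0.0487]
ee_rot: [[-0.011, 1.0, 0.007], [1.0, 0.011, -0.004], [-0.004, 0.007, -1.0]]
wrist_force: [-0.1, -0.1, 1.7]
gripper_width: 0.0002
```

Request:
{"method": "play_rows", "body": {"increments": "0 0 0.0005 0 0 0 1"}}

```text
time: 6.9
position: [0.4203, -0.1379, 0.0484]
ee_rot: [[-0.012, 1.0, 0.007], [1.0, 0.012, -0.004], [-0.004, 0.007, -1.0]]
wrist_force: [-1.6, -0.8, 7.2]
gripper_width: 0.0001
```

Request:
{"method": "play_rows", "body": {"increments": "0 0 0.0005 0 0 0 1"}}

```text
time: 7.0
position: [0.4203, -0.1379, 0.0485]
ee_rot: [[-0.012, 1.0, 0.006], [1.0, 0.012, -0.004], [-0.004, 0.006, -1.0]]
wrist_force: [-2.0, 0.3, 6.8]
gripper_width: 0.0001
```

Also solid. Next is (0.4845, −0.1377).

Request:
{"method": "play_rows", "body": {"increments": "0 0 -0.01 0 0 0 1;0 0.021 0 0 0 0 1;0 0.021 0 0 0 0 1;0 0.02 0 0 0 0 1;0 0 0 0 0 0 1"}}

```text
time: 7.5
position: [0.4848, -0.1371, 0.0618]
ee_rot: [[-0.011, 1.0, 0.009], [1.0, 0.011, -0.005], [-0.005, 0.009, -1.0]]
wrist_force: [-0.5, -0.0, -0.1]
gripper_width: -0.0
```

Request:
{"method": "play_rows", "body": {"increments": "0 0 0.003 0 0 0 1;0 0 0.003 0 0 0 1;0 0 0 0 0 0 1"}}

```text
time: 7.8
position: [0.4826, -0.1367, 0.0554]
ee_rot: [[-0.012, 1.0, 0.007], [1.0, 0.012, -0.004], [-0.004, 0.007, -1.0]]
wrist_force: [0.0, 0.1, -0.4]
gripper_width: 0.0004
```

Request:
{"method": "play_rows", "body": {"increments": "-0.001 0.001 0.003 0 0 0 1;0 0 0.002 0 0 0 1;0 0 0.0005 0 0 0 1"}}

```text
time: 8.1
position: [0.4815, -0.1375, 0.049]
ee_rot: [[-0.011, 1.0, 0.005], [1.0, 0.011, -0.003], [-0.004, 0.005, -1.0]]
wrist_force: [0.4, -0.3, 0.5]
gripper_width: 0.0002
```

Request:
{"method": "play_rows", "body": {"increments": "0 0 0.0005 0 0 0 1"}}

```text
time: 8.2
position: [0.4814, -0.1375, 0.0484]
ee_rot: [[-0.011, 1.0, 0.004], [1.0, 0.011, -0.003], [-0.003, 0.004, -1.0]]
wrist_force: [0.8, 0.4, 2.3]
gripper_width: -0.0005
```

Request:
{"method": "play_rows", "body": {"increments": "0 0 0.0005 0 0 0 1"}}

```text
time: 8.3
position: [0.4814, -0.1375, 0.0481]
ee_rot: [[-0.01, 1.0, 0.004], [1.0, 0.01, -0.003], [-0.003, 0.004, -1.0]]
wrist_force: [-0.9, 1.4, 2.4]
gripper_width: -0.0003
```

Request:
{"method": "play_rows", "body": {"increments": "0 0 0.0005 0 0 0 1"}}

```text
time: 8.4
position: [0.4814, -0.1375, 0.0479]
ee_rot: [[-0.01, 1.0, 0.004], [1.0, 0.01, -0.003], [-0.003, 0.004, -1.0]]
wrist_force: [-1.3, 0.3, 3.6]
gripper_width: 0.0
```

Request:
{"method": "play_rows", "body": {"increments": "0 0 0.0005 0 0 0 1"}}

```text
time: 8.5
position: [0.4814, -0.1375, 0.0476]
ee_rot: [[-0.011, 1.0, 0.004], [1.0, 0.011, -0.003], [-0.003, 0.004, -1.0]]
wrist_force: [-1.1, 0.0, 3.0]
gripper_width: -0.0
```

This one gives, moving at about 2–3 N, so it's the catch. Pressing further.

Request:
{"method": "play_rows", "body": {"increments": "0 0 0.001 0 0 0 1;0 0 0.001 0 0 0 1"}}

```text
time: 8.7
position: [0.4814, -0.1375, 0.046]
ee_rot: [[-0.011, 1.0, 0.004], [1.0, 0.011, -0.003], [-0.003, 0.004, -1.0]]
wrist_force: [-1.1, 0.5, 3.2]
gripper_width: -0.0001
```

Request:
{"method": "play_rows", "body": {"increments": "0 0 0.001 0 0 0 1;0 0 0.001 0 0 0 1"}}

```text
time: 8.9
position: [0.4814, -0.1375, 0.044]
ee_rot: [[-0.011, 1.0, 0.004], [1.0, 0.011, -0.003], [-0.003, 0.004, -1.0]]
wrist_force: [-1.3, 1.1, 3.9]
gripper_width: 0.0001
```

Request:
{"method": "play_rows", "body": {"increments": "0 0 0.001 0 0 0 1;0 0 0.001 0 0 0 1"}}

```text
time: 9.1
position: [0.4814, -0.1375, 0.0424]
ee_rot: [[-0.011, 1.0, 0.003], [1.0, 0.011, -0.003], [-0.003, 0.003, -1.0]]
wrist_force: [-4.1, 1.5, 14.8]
gripper_width: 0.0001
```

Bottomed out at 6 mm. Lifting away, straight up.

Request:
{"method": "play_rows", "body": {"increments": "0 0 -0.01 0 0 0 1;0 0 -0.02 0 0 0 1;0 0 -0.03 0 0 0 1;0 0 -0.03 0 0 0 1;0 0 -0.03 0 0 0 1;0 0 -0.02 0 0 0 1;0 0 0 0 0 0 1;0 0 0 0 0 0 1"}}

```text
time: 9.9
position: [0.4814, -0.1373, 0.1857]
ee_rot: [[-0.011, 1.0, 0.006], [1.0, 0.011, -0.004], [-0.004, 0.006, -1.0]]
wrist_force: [-0.4, 0.5, 0.2]
gripper_width: -0.0002
```

Run:
```python
from plant import bot,cams
import cv2
s=bot.observe();print(s['time'],s['position'],s['wrist_force'])
im,d=cams.get_image('side');cv2.imwrite('pics/f1.png',im)
im,d=cams.get_image('wrist');cv2.imwrite('pics/f2.png',im)
```

```text
9.9 [ 0.48137024 -0.13727707  0.18565629] [-0.38934806  0.45435882  0.23663774]
```

View pics/f1.png

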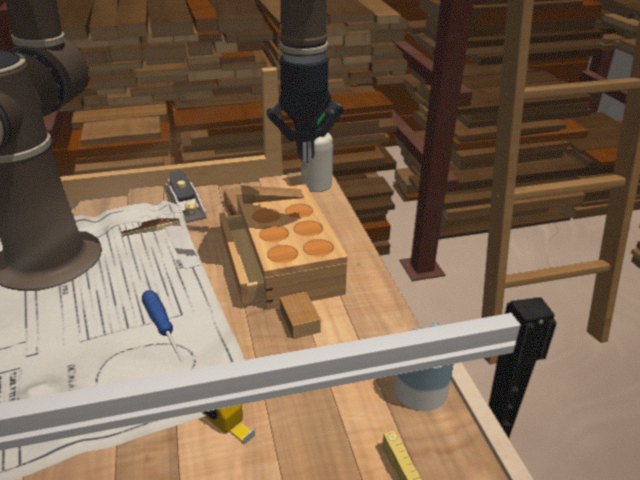

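View pics/f2.png

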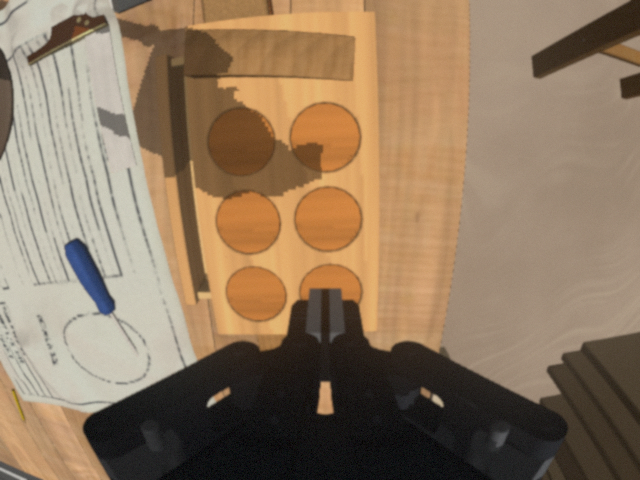

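The drawer stands out along the −x side, from about (225,225) to (245,295) px in the side view. The wedge, offcut and mug look unmoved, and the hand is well clear.

Run:
```python
from plant import bot,cams,workorder
from h import *
m=cams.camera_model('side');a=cv2.imread('pics/side0.png');b=cv2.imread('pics/f1.png')
for n,(x0,y0,x1,y1) in dict(offcut=(278,290,322,338),wedge=(240,183,305,202),mug=(395,355,452,408)).items():
    print(n,cv2.absdiff(a[y0:y1,x0:x1],b[y0:y1,x0:x1]).mean())
print(workorder.sign_off())
```

```text
offcut 3.0801767676767677
wedge 7.397031039136302
mug 2.923535253227408
the job is handed in; nothing more can be done
None
```

The drawer has sprung out by itself, and I handed the job in at about 10 s of the 61 s allowed. The catch was the middle inlay on the far side from the drawer front, at x = +32, y = −28 mm from the top's centre.

- **Finding it:** I felt four inlays with the shut fingertips. The first three did not give at 6–7 N. The fourth began to move at about 2–3 N and bottomed after 6 mm.
- **Force:** Two readings went above the 5 N the catch needs: 20 N on the second solid inlay, after a 1 mm step against it, and 14.8 N when the catch bottomed. Both are far below the 40 N and 120 N limits. Whether 20 N still counts as "no harder than a hand would" is the one doubtful point.
- **Height disagreement:** The reported TCP sat about 36 mm beyond the real fingertips along the tool, as both cameras and the contact height showed. I went by force and pictures for height instead.
- **Last checks:** The side and wrist pictures show the drawer out, but I did not measure how far. The hand is about 130 mm above the box and the wrist force is about zero. By picture difference the offcut and mug are unchanged. The wedge differed slightly more (7.4 against about 3), which I put down to the arm's shadow because it looks to be in the same place. I did not compare the sanding block before and after; the arm never went near it.

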